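# Flip the grinding wheel's status paddle to ready

## Task

The grinding wheel has just been dressed, so set its status flag to ready: with the fingertips, push the round paddle right over its hinge, half a turn (its upright thumb tab helps to start it), until it lies flat on the other side with its tick showing. Leave the rectangular paddle of the belt sander as it is, do not shove, tip or lift the two stands, and leave the dressing stick, can, bracket and wrench where they are; nothing is picked up.

Things in the scene. Friction and masses are not known exactly. Their poses are not given: they have to be found in the camera images.
- wheel_stand: loose heavy grey metal stand (2 kg) of the round paddle. Foot 94 (x) x 130 (y) x 12 mm, pedestal 62 x 100 mm up to z = 52; 6 mm cheeks at x = -41 and 41, up to z = 68, carry the hinge pin along x. Origin: centre of underside, z up; the thumb tab is at the -x end. The paddle starts on the +y side. Both stands are alike but for the plate.
- belt_stand: loose heavy grey metal stand (2 kg) of the rectangular paddle. Foot 94 (x) x 130 (y) x 12 mm, pedestal 62 x 100 mm up to z = 52; 6 mm cheeks at x = -41 and 41, up to z = 68, carry the hinge pin along x. Origin: centre of underside, z up; the thumb tab is at the -x end. The paddle starts on the +y side. To be left as it is.
- wheel_flag (a joint): round paddle's hinge angle, rad: 0 = flat on its stand's +y side, cross up; pi/2 upright; pi (stop) = flat on the -y side, tick up. Starts at 0 to 0.12. Stiff hinge: the paddle stays at any angle where it is left; turning it takes up to 0.11 N m (about 3 N at the tab). Paddle 80 g, plate 4 mm thick.
- belt_flag (a joint): rectangular paddle's hinge angle, rad: 0 = flat on its stand's +y side, cross up; pi/2 upright; pi (stop) = flat on the -y side, tick up. Starts at 0 to 0.12. Stiff hinge: the paddle stays at any angle where it is left; turning it takes up to 0.11 N m (about 3 N at the tab). Paddle 80 g, plate 4 mm thick. Plate 64 x 72 mm.
- wheel_hinge (a point): middle of the round paddle's hinge pin, 60 mm above the stand's underside; axes as the stand's. The pin, 9 mm in diameter, runs from x = -71 to +47 mm. The paddle is an aluminium disc 72 mm in diameter, its centre 49 mm from the pin.
- wheel_tab (a point): middle of the tip of the round paddle's thumb tab: a 4 mm strip, 24 mm wide (x = -71 to -47 mm, clear outside the cheek), 45 mm long from the pin axis, square to the paddle: points up at angle 0, turns with it towards the stand's -y, points down at pi. Pushing its +y face towards -y raises the paddle.
- wheel_edge (a point): point of the round paddle's free edge farthest from the pin, 85 mm from the pin axis, at mid thickness; it overhangs the foot by about 20 mm
- dresser: loose grey dressing stick, 110 x 22 x 22 mm, lying along its x between the two stands; origin: centre of the underside. Bystander.
- can: loose closed can, 60 mm in diameter, 85 mm high, standing; origin: centre of the underside. Bystander.
- bracket: loose steel angle bracket, foot 80 x 40 x 6 mm, upright leg 50 mm high at its +x end; origin: centre of the foot's underside. Bystander.
- wrench: loose open-ended wrench, about 180 mm long, lying flat along its x; origin: under its middle. Bystander.

How it is judged:
On the way, in this order (a step that is already met when the one before it is completed fails the run):
1. the fingers are pushing the round paddle, raised by more than 0.6 rad (contact force between the fingers and wheel_stand above 0.2 N and value of joint wheel_flag above 0.6 rad).
2. the round paddle is past upright (1.8 rad) (value of joint wheel_flag above 1.8 rad).
At the end, for the whole second after the job is handed in: The round paddle is at rest over on the other side, hinge angle above 3.0 rad (within 8 degrees of flat); the rectangular paddle is still below 0.3 rad; both stands stand upright, at rest, within 40 mm of where they began; dressing stick, can, bracket and wrench are within 25 mm of where they began (value of joint wheel_flag above 3 rad and value of joint belt_flag below 0.3 rad and velocity of joint wheel_flag between -0.1 and 0.1 rad/s and distance of each of wheel_stand, belt_stand from where it was at the start of the episode below 0.04 m and distance of each of dresser, can, bracket, wrench from where it was at the start of the episode below 0.025 m and linear speed of each of wheel_stand, belt_stand below 0.03 m/s and angle between each of wheel_stand, belt_stand's own z axis and vertical below 0.1 rad); the robot touches nothing.
It fails at once if the rectangular paddle is raised above 0.3 rad (value of joint belt_flag above 0.3 rad).
It fails at once if a stand is shoved more than 40 mm, lifted more than 10 mm or tipped by more than 0.2 rad (distance of any of wheel_stand, belt_stand from where it was at the start of the episode above 0.04 m or height (world z) of any of wheel_stand, belt_stand above 0.01 m or angle between any of wheel_stand, belt_stand's own z axis and vertical above 0.2 rad).
It fails at once if the dressing stick, can, bracket or wrench is moved or lifted by more than 25 mm (distance of any of dresser, can, bracket, wrench from where it was at the start of the episode above 0.025 m).
It also fails if it takes over 48 s, if anything falls off the work surface, if the arm or the gripper's body presses on something with over 40 N, if the wrist force passes 120 N, or if a joint passes its speed limit or range.

## Robot

A 6-joint arm with a two-finger parallel gripper is mounted at the origin on the work surface. World frame = base frame: x ahead of the robot, y to its left, z up, the work surface at z = 0. Lengths are in m, angles in rad, forces in N, time in s.
With the tool pointing down it reaches from about 0.4 to 0.825 m from the base axis. Payload 7 kg.
Tool frame: the origin (TCP) lies at the centre of the arm's flange, where the gripper is bolted on; the fingertips stand 178 mm ahead of it and the grasp point (between the pads) lies 159 mm ahead of it; z points along the fingers, y is the direction in which the jaws open and shut (so a half turn about z gives the same grasp; the last joint's range is limited). The gripper opens to 88 mm and grips with 3 to 60 N. Pads are 19 mm wide; open, the fingers measure 130 mm over their backs; the gripper's body (78 mm by 193 mm) begins 47 mm behind the grasp point.
Start: joints at [-1.043, 0.359, 0.012, 0, -1.224, -0.288], TCP at [0.16, -0.656, 0.405] pointing down, gripper open.
Joint ranges: [-3.07, 3.07], [-1.43, 2.12], [-1.02, 1.25], [-3.03, 1.67], [-3.05, -0], [-3.03, 3.03]. Speed limits (rad/s): [2.39, 2.39, 3.01, 3.14, 3.14, 3.14].

## Interface

Orientations are given as [roll, pitch, yaw] about the fixed x, y, z axes, in that order (R = Rz(yaw) Ry(pitch) Rx(roll)).
In Python, from station import * gives the robot as it stands.
- The arm moves only by the tool send_rows, never from a script. Its argument "motion" is a list of rows, each an object with "offset": the shift along the tool's x, y, z in cm, a list of three; "turn": the turn about the tool's z in degrees. In form: [{"offset": [x, y, z], "turn": turn}, ...]. A call has 1 to 8 rows; each row is the pose to reach, as a shift and turn from the pose commanded when the call began, along the tool's axes at that moment; what a row does not reach only later rows make up. A row lasts 1/10 s, in which the tool goes at most 50 mm and 8.59 degrees, less where a joint would pass 70% of its speed; a pose out of reach is approached as far as the arm can. A call with a gripper value outside its range is refused whole. "hand" is the opening, from -1 (shut) to 1 (fully open), set as the call begins (left out, the last holds). The fingers move at their own pace and stop on an object; "squeeze" is the grip in N (left out, the last holds). Time passes only in rows, so rows that repeat a pose let the fingers close. It gives the time, the measured TCP pose, the force and the opening at its end, in the units of the state.
- get_state(): the state, without advancing time (a new reading comes with each control period).
- grab_frame(name): name is "scene" or "top" or "wrist"; returns a dict with "frame" (420x560x3 uint8, blue, green, red), "range_z" (420x560 float32, m along the optical axis (not along the pixel's ray), 0 where there is no reading), "vertical_fov" (degrees; the focal length in pixels is half the picture's height over the tangent of half this angle, whatever the lens; pixels are square), "cx", "cy" (the principal point, pixels), "k1" (the pictures are not rectified: a ray, as slopes to the right and down, at radius r is drawn at 1 + k1 r^2 times it, then the intrinsics apply), "cam_to_world" (4x4, takes a point from camera to world coordinates). Camera axes: x right, y up, looking along -z (the intrinsics and any distortion apply to the point x, -y, -z); pixel columns grow to the right and rows downward; lengths in m; the calibration is good to about 2 mm. A picture is of the moment at which its call begins.
- job_done(): hands the job in, once; it reports no verdict.
The state is a dict: "t": time; "q": joint angles; "qd": joint speeds; "joint_efforts": joint torques, N m; "eef_pos": TCP position; "ee_rot": TCP orientation; "force": force on the tool from outside, world axes, zero at the start; "moment": the same for the moment, N m; "width": finger opening in m.
Only numpy, scipy, OpenCV 4.12 (cv2) and the standard library are available. Lean on these libraries where they do the work, as an engineer would, in place of code of your own. Each camera call takes 0.05 s, during which the arm holds its last target. There are 200 camera calls.

## Working session

There is one attempt and no reset: what is moved stays moved. The work goes in short steps, Python scripts to look and compute and a tool call to move; the robot and the scene stay as the last step left them, time stands still between calls to the robot, and variables do not carry over. Pictures are saved under pics/ and viewed, about 8 in all and at most 12, crops included, and the job is handed in when it is done.

Besides the shell and the picture viewer there is one more tool, called after "Call:" as name(argument=value, ...) on one line, values as JSON. send_rows: Moves the arm, as the interface text tells. Its arguments: {"type":"object","properties":{"motion":{"type":"array"},"hand":{"type":"number"},"squeeze":{"type":"number"}},"required":["motion"]}

```bash
ls; mkdir -p pics
cat > h.py <<'E'
import numpy as np, cv2
from station import *
def pts(f):
    "world point of each pixel from depth"
    H,W=f["range_z"].shape; F=H/2/np.tan(np.radians(f["vertical_fov"])/2)
    K=np.array([[F,0,f["cx"]],[0,F,f["cy"]],[0,0,1.]])
    u,v=np.meshgrid(np.arange(W),np.arange(H))
    p=np.stack([u,v],-1).reshape(-1,1,2).astype(float)
    s=cv2.undistortPoints(p,K,np.array([f["k1"],0,0,0.])).reshape(H,W,2)
    z=f["range_z"]; c=np.stack([s[...,0]*z,-s[...,1]*z,-z,np.ones_like(z)],-1)
    return (c@f["cam_to_world"].T)[...,:3]
E
python3 - <<'E'
from h import *
ims=[]
for n in("top","scene"):
    f=grab_frame(n); np.savez("pics/"+n,**f); cv2.imwrite(f"pics/{n}1.png",f["frame"])
    print(n,f["k1"],f["cam_to_world"].round(2).tolist())
print(get_state())
E
```

```text
pics
top -0.0538301303979515 [[0.03, 0.99, -0.12, 0.5], [-1.0, 0.03, 0.01, 0.01], [0.01, 0.12, 0.99, 0.85], [0.0, 0.0, 0.0, 1.0]]
scene 0.00746099066680708 [[-0.29, -0.77, 0.56, 1.17], [0.96, -0.23, 0.18, 0.2], [-0.01, 0.59, 0.81, 0.94], [0.0, 0.0, 0.0, 1.0]]
{'t': 0.1, 'q': array([-1.04293665e+00,  3.59346899e-01,  1.11349096e-02, -2.82544401e-04,
       -1.22411877e+00, -2.88075391e-01]), 'qd': array([ 0.00029392, -0.00283955,  0.00260639,  0.00027357,  0.00014781,
       -0.00056756]), 'joint_efforts': array([-2.74757695e-03, -5.84161520e+01,  2.93754190e+01,  7.01547280e+00,
        1.02704132e-02, -4.58959062e-05]), 'eef_pos': array([ 0.16024285, -0.65552531,  0.40379362]), 'ee_rot': array([ 3.14004599e+00, -1.81302717e-04, -2.90190443e+00]), 'force': array([ 0.16490748,  0.2570983 , -0.38735984]), 'moment': array([ 0.04457393, -0.03272939, -0.02708143]), 'width': 0.08753863858805648}
```

View pics/top1.png

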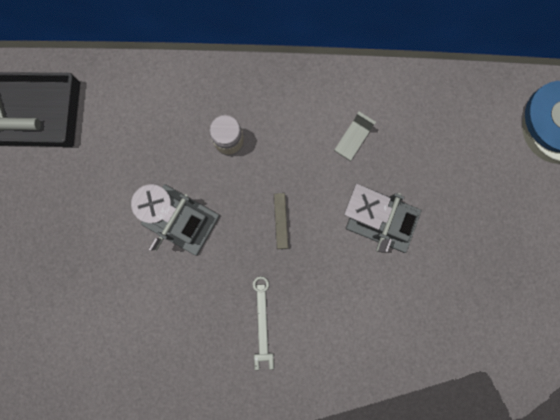

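View pics/scene1.png

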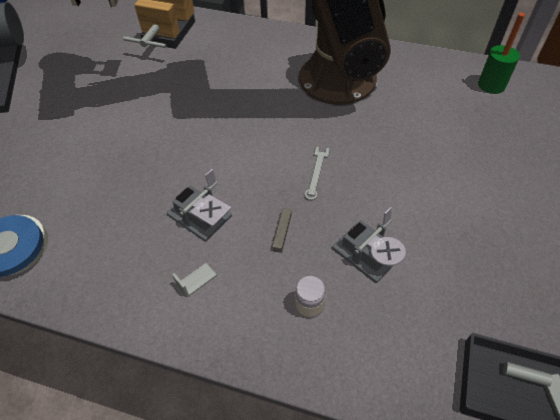

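The top view shows the wheel stand near (185,222): its disc centre is at (151,203) and its tab at (157,241). The belt stand is near (385,220), the dresser at (281,220), the can at (226,130), the bracket at (355,136) and the wrench at (263,325). In the scene view the round paddle is at (388,250) and its tab at (387,217).

Run:
```python
from h import *
T=dict(np.load("pics/top.npz")); S=dict(np.load("pics/scene.npz"))
P=pts(T); Q=pts(S)
g=cv2.cvtColor(T["frame"],cv2.COLOR_BGR2GRAY)
# bright disc
m=((g>135)).astype(np.uint8); m[:, :120]=0;m[:, 200:]=0;m[:180]=0;m[260:]=0
m=cv2.morphologyEx(m,cv2.MORPH_CLOSE,np.ones((7,7)))
n,l,st,c=cv2.connectedComponentsWithStats(m)
for i in range(1,n):
    if st[i,4]>30:
        w=P[l==i]; k=np.median(w,0); print("top bright",c[i],st[i],k, w.mean(0), np.ptp(w,0))
        if st[i,4]>500:
            D=w.mean(0); uu,sv,vt=np.linalg.svd(w[::3]-D,full_matrices=False); print("normal",vt[2])
# ground & point cloud near stand
for nm,A in(("top",P),("scene",Q)):
    print(nm,"ground z",np.median(A[(abs(A[...,0]-D[0])<.2)&(abs(A[...,1]-D[1])<.2)][:,2]))
    near=(np.hypot(A[...,0]-D[0],A[...,1]-D[1])<.17)
    b=near&(A[...,2]>.078)&(A[...,2]<.13)
    n,l,st,c=cv2.connectedComponentsWithStats(b.astype(np.uint8))
    for i in range(1,n):
        if st[i,4]>3: w=A[l==i]; print(nm,"tab?",c[i],st[i],w.mean(0),w.min(0),w.max(0))
    b=near&(A[...,2]<.02)&(A[...,2]>.007)
    w=A[b]; print("foot n",len(w), cv2.minAreaRect((w[:,:2]*1000).astype(np.float32)))
    b=near&(A[...,2]<.058)&(A[...,2]>.046)
    w=A[b]; print("ped n",len(w), cv2.minAreaRect((w[:,:2]*1000).astype(np.float32)))
big=lambda f,u,v,r:cv2.resize(f["frame"][v-r:v+r,u-r:u+r],(400,400),interpolation=cv2.INTER_CUBIC)
cv2.imwrite("pics/crop.png",np.hstack([big(T,180,222,55),big(S,375,245,55)]))
```

```text
top bright [153.56491713 205.18370166] [ 131  184   54   50 1448] [0.60198658 0.2420041  0.06652784] [0.60218388 0.24018651 0.06966434] [0.15011226 0.29024219 0.85506679]
normal [-0.0756121  -0.01062785  0.99708067]
top bright [153.81081081 242.40540541] [149 237  13  13  37] [0.53233742 0.22681142 0.10434768] [0.53221825 0.22858226 0.0936907 ] [0.02373397 0.03896245 0.10820011]
top ground z 0.0003423811678745503
top tab? [215.34782609 138.47826087] [211 134  10  10  23] [0.72858671 0.12896118 0.08467148] [0.72199077 0.11994353 0.07817147] [0.73640696 0.13751061 0.08738081]
top tab? [153.93846154 243.76923077] [149 238  11  13  65] [0.52956552 0.22702933 0.09796415] [0.51816548 0.22154863 0.07845363] [0.54045351 0.23372503 0.10729866]
foot n 1050 ((634.0906372070312, 177.12210083007812), (130.8450469970703, 208.10186767578125), 62.54921340942383)
ped n 908 ((622.2280883789062, 173.07608032226562), (81.55259704589844, 233.2069854736328), 63.31389236450195)
scene ground z 0.0013893460731494445
scene tab? [387.41428571 213.6       ] [384 207   8  15  70] [0.53068273 0.22978926 0.09501832] [0.51824296 0.2221391  0.07846725] [0.54115763 0.23744954 0.1086404 ]
scene tab? [320.28125 281.75   ] [316 277   9  12  32] [0.72788571 0.13026393 0.08530028] [0.71889057 0.11930782 0.08304299] [0.73949404 0.14085723 0.08785741]
foot n 597 ((600.052490234375, 218.987060546875), (262.0612487792969, 99.55866241455078), 79.34954833984375)
ped n 508 ((582.16064453125, 197.3560791015625), (95.77655029296875, 88.26266479492188), 80.77486419677734)
```

View pics/crop.png

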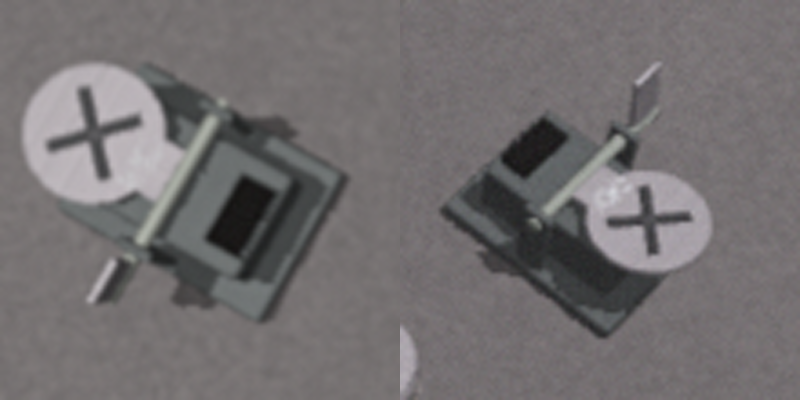

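The crop shows the stand's +y side facing up-left in the top view. The pin runs from crop (143,243) to (218,118), the disc centre is at (93,132), and the tab lies beyond the pin's lower-left end at (105,280).

Run:
```python
from h import *
from scipy.optimize import least_squares
T=dict(np.load("pics/top.npz")); S=dict(np.load("pics/scene.npz"))
P=pts(T);Q=pts(S)
def fit(A):
    near=np.hypot(A[...,0]-.53,A[...,1]-.228)<.03
    w=A[near&(A[...,2]>.075)&(A[...,2]<.115)]; return w
# disc: bright pixels with z 0.05..0.085
for nm,f,A in(("top",T,P),("scene",S,Q)):
    g=cv2.cvtColor(f["frame"],cv2.COLOR_BGR2GRAY)
    m=(g>125)&(np.hypot(A[...,0]-.605,A[...,1]-.245)<.06)&(A[...,2]>.052)&(A[...,2]<.085)
    m=cv2.morphologyEx(m.astype(np.uint8),cv2.MORPH_OPEN,np.ones((7,7)))
    w=A[m>0]; X=np.c_[w[:,:2],np.ones(len(w))]; pl=np.linalg.lstsq(X,w[:,2],rcond=None)[0]
    (cx,cy),r=cv2.minEnclosingCircle((w[:,:2]*1000).astype(np.float32))
    print(nm,"disc n",len(w),"ctr",w.mean(0),"circ",cx,cy,r,"slope",pl[:2],"tilt",np.degrees(np.arctan(np.hypot(*pl[:2]))))
    t=fit(A); c=t.mean(0); u,s,v=np.linalg.svd(t-c); print(nm,"tab",c,"normal",v[2],"rms",s/np.sqrt(len(t)),"zmax",t[:,2].max())
    t5=t[:,:2]; d=np.linalg.svd(t5-t5.mean(0))[2][0]; pr=(t5-t5.mean(0))@d
    print("  tab dir",d,"ends",t5.mean(0)+d*pr.min(),t5.mean(0)+d*pr.max())
for uv in((164,234),(175,216),(185,199)): print(P[uv[1],uv[0]])
```

```text
top disc n 868 ctr [0.605702   0.24272426 0.06662718] circ 601.9892578125 240.32513427734375 44.753047943115234 slope [0.04915118 0.0812411 ] tilt 5.4241085006569625
top tab [0.52977821 0.22700624 0.09701988] normal [0.45703767 0.88879466 0.03406787] rms [0.00969805 0.00695943 0.00111102] zmax 0.10729865622192392
  tab dir [-0.89110716  0.45379294] ends [0.53991572 0.22184376] [0.51893253 0.23252936]
scene disc n 507 ctr [0.60167003 0.24403626 0.06751306] circ 598.604248046875 242.47998046875 43.044803619384766 slope [0.04855783 0.07938705] tilt 5.316633723657085
scene tab [0.53097408 0.22987912 0.09315403] normal [0.48119845 0.86816404 0.12140531] rms [0.01033115 0.00753138 0.00113979] zmax 0.10864039942416737
  tab dir [ 0.87840263 -0.47792136] ends [0.51797275 0.23695289] [0.5410315  0.22440708]
[0.54953028 0.21922965 0.0630972 ]
[0.58372641 0.20054268 0.06339933]
[0.61602869 0.18315057 0.06540546]
```

The two views agree. The hinge is at about (0.5825, 0.202), stand x is (0.879, -0.477), and the disc is tilted 5.4°. The disc centre predicted from this, (0.606, 0.244), matches the measured one. I'll shut the fingers and go over in two legs, turning so that tool +x points along stand -y.

Call:
send_rows(motion=[{"offset":[-4,2.6,0],"turn":-6},{"offset":[-8,5.2,0],"turn":-12},{"offset":[-12,7.9,0],"turn":-18},{"offset":[-16,10.5,0],"turn":-24},{"offset":[-20,13.1,0],"turn":-30},{"offset":[-24,15.7,0],"turn":-36},{"offset":[-28.5,18.5,0],"turn":-42},{"offset":[-33,21.3,0],"turn":-47.8}], hand=-1, squeeze=20)

```text
t: 0.9
eef_pos: [0.427, -0.3729, 0.4046]
ee_rot: [3.141, 0.0, -2.063]
force: [0.5, -1.0, 0.1]
width: 0.0292
```

Call:
send_rows(motion=[{"offset":[-4.6,1.6,0],"turn":0},{"offset":[-9.2,3.2,0],"turn":0},{"offset":[-13.8,4.8,0],"turn":0},{"offset":[-18.4,6.4,0],"turn":0},{"offset":[-23,8,0],"turn":0},{"offset":[-27.6,9.6,0],"turn":0},{"offset":[-32.2,11.2,0],"turn":0},{"offset":[-36.8,12.8,0],"turn":0}])

```text
t: 1.7
eef_pos: [0.4886, 0.0118, 0.4048]
ee_rot: [-3.141, 0.0, -2.067]
force: [1.4, -0.7, -0.1]
width: 0.0001
```

Call:
send_rows(motion=[{"offset":[-4.6,1.6,0],"turn":0},{"offset":[-9.2,3.2,0],"turn":0},{"offset":[-13.8,4.8,0],"turn":0},{"offset":[-18.4,6.4,0],"turn":0},{"offset":[-23,8,0],"turn":0},{"offset":[-24.4,8.5,0],"turn":0},{"offset":[-24.4,8.5,0],"turn":0},{"offset":[-24.4,8.5,0],"turn":0}])

```text
t: 2.5
eef_pos: [0.5302, 0.2646, 0.4041]
ee_rot: [3.141, -0.001, -2.067]
force: [-0.2, 0.1, -0.5]
width: 0.0006
```

```bash
cat >> h.py <<'E'
H=np.array([.5825,.202]); EX=np.array([.879,-.477]); EY=np.array([.477,.879])
def stand(p): d=np.asarray(p)[...,:2]-H; return np.stack([d@EX,d@EY,np.asarray(p)[...,2]],-1)
def tip():
    s=get_state(); t=stand(s["eef_pos"])*1000; t[2]-=178; print("t",s["t"],"tip in stand mm",t.round(1),"rot",s["ee_rot"].round(3),"F",s["force"].round(1),"w",s["width"])
def crop(name,fn,uv,r=60):
    f=grab_frame(name); u,v=uv; cv2.imwrite(fn,cv2.resize(f["frame"][v-r:v+r,u-r:u+r],(400,400),interpolation=cv2.INTER_CUBIC)); return f
E
python3 -c "
from h import *
tip()"
```

```text
t 2.5 tip in stand mm [-75.8  30.1 226.1] rot [ 3.141e+00 -1.000e-03 -2.067e+00] F [-0.2  0.1 -0.5] w 0.0006253316643835646
```

Call:
send_rows(motion=[{"offset":[0,-0.3,4],"turn":0},{"offset":[0,-0.3,8],"turn":0},{"offset":[0,-0.3,11],"turn":0},{"offset":[0,-0.3,13],"turn":0},{"offset":[0,-0.3,14.3],"turn":0},{"offset":[0,-0.3,14.3],"turn":0},{"offset":[0,-0.3,14.3],"turn":0}])

```text
t: 3.2
eef_pos: [0.5335, 0.263, 0.2626]
ee_rot: [-3.141, 0.001, -2.068]
force: [1.4, -0.6, 0.7]
width: 0.0003
```

```bash
python3 -c "
from h import *
tip(); a=crop('scene','pics/a.png',(380,235)); b=crop('top','pics/b.png',(180,222)); 
cv2.imwrite('pics/ab.png',np.hstack([cv2.imread('pics/a.png'),cv2.imread('pics/b.png')]))"
```

```text
t 3.2 tip in stand mm [-72.2  30.3  84.6] rot [-3.141e+00  1.000e-03 -2.068e+00] F [ 1.4 -0.6  0.7] w 0.0002712031545827186
```

View pics/ab.png

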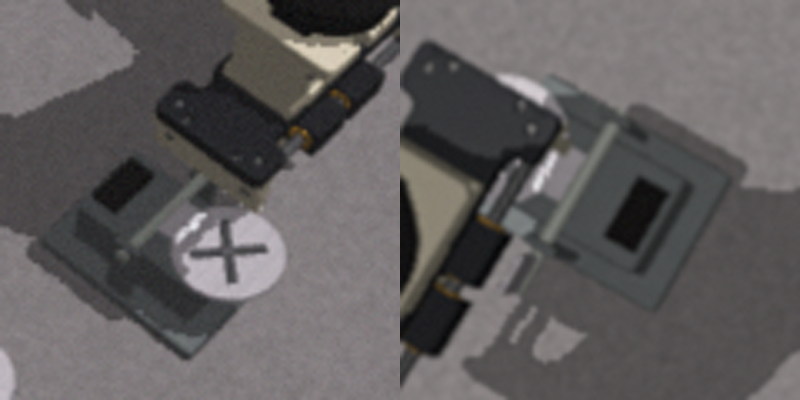

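In both crops the shut gripper is on the +y side. The tab is still upright and clear of it at about (522,272) in the top crop, and the paddle is flat. Next I'll push along tool +x.

Call:
send_rows(motion=[{"offset":[0.8,0,0.1],"turn":0},{"offset":[1.6,0,0.2],"turn":0},{"offset":[2.1,0,0.3],"turn":0},{"offset":[2.5,0,0.3],"turn":0},{"offset":[2.9,0,0.3],"turn":0},{"offset":[3.3,0,0.3],"turn":0},{"offset":[3.7,0,0.3],"turn":0},{"offset":[4,0,0.3],"turn":0}])

```text
t: 4.1
eef_pos: [0.5139, 0.228, 0.2587]
ee_rot: [-3.142, -0.0, -2.067]
force: [1.5, 3.1, 0.5]
width: 0.0008
```

Call:
send_rows(motion=[{"offset":[0.4,0,0],"turn":0},{"offset":[0.8,0,0],"turn":0},{"offset":[1.1,0,0],"turn":0},{"offset":[1.3,0,0],"turn":0},{"offset":[1.5,0,0],"turn":0},{"offset":[1.5,0,0],"turn":0}])

```text
t: 4.7
eef_pos: [0.5067, 0.2148, 0.2586]
ee_rot: [3.141, -0.001, -2.068]
force: [0.4, 0.5, 0.8]
width: 0.0003
```

```bash
python3 -c "
from h import *
tip(); a=crop('scene','pics/c.png',(380,235)); b=crop('top','pics/d.png',(180,222)); 
cv2.imwrite('pics/cd.png',np.hstack([cv2.imread('pics/c.png'),cv2.imread('pics/d.png')]))"
```

```text
t 4.7 tip in stand mm [-72.7 -24.9  80.6] rot [ 3.141e+00 -1.000e-03 -2.068e+00] F [0.4 0.5 0.8] w 0.0002594392280380269
```

View pics/cd.png

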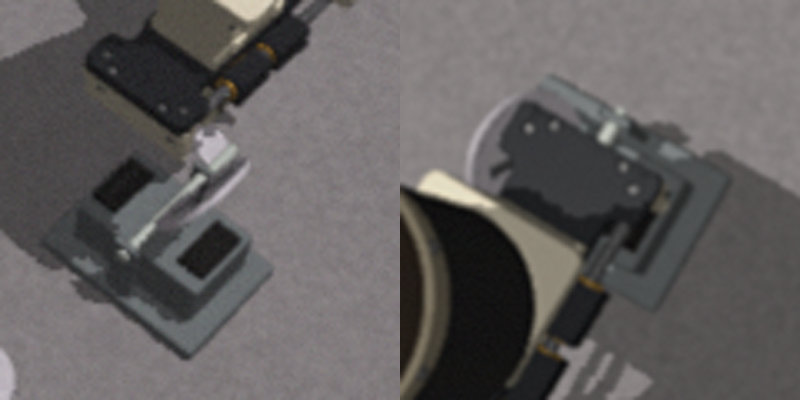

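The paddle is now raised to about 60° in the scene crop, with the disc leaning at (205,195). I'll retreat, go round to the +y side and push the disc's underside with the tip at z of about 115 mm.

Call:
send_rows(motion=[{"offset":[-2,0,-1.5],"turn":0},{"offset":[-6,0,-3.5],"turn":0},{"offset":[-9,0,-3.5],"turn":0},{"offset":[-10.5,0,-3.5],"turn":0},{"offset":[-10.5,-3.5,-3.5],"turn":0},{"offset":[-10.5,-6.5,-3.5],"turn":0},{"offset":[-10.5,-7.3,-3.5],"turn":0},{"offset":[-10.5,-7.3,-3.5],"turn":0}])

```text
t: 5.6
eef_pos: [0.6214, 0.2714, 0.2923]
ee_rot: [3.14, -0.002, -2.07]
force: [-0.4, -0.8, 0.2]
width: 0.0004
```

```bash
python3 -c "
from h import *
tip(); f=grab_frame('scene'); P=stand(pts(f)); g=f['frame'].min(-1)
a=crop('scene','pics/e.png',(380,235)); b=crop('top','pics/f.png',(180,222)); 
cv2.imwrite('pics/ef.png',np.hstack([cv2.imread('pics/e.png'),cv2.imread('pics/f.png')]))"
```

```text
t 5.6 tip in stand mm [  1.1  79.6 114.3] rot [ 3.14e+00 -2.00e-03 -2.07e+00] F [-0.4 -0.8  0.2] w 0.00036532633199545664
```

View pics/ef.png

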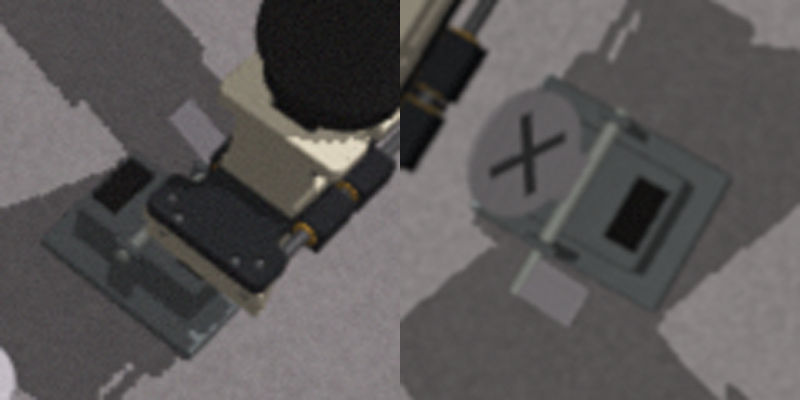

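The stand hasn't moved, and the paddle holds at about 55°: its cross is foreshortened at (528,155) and its tab leans at (550,292). Now I'll push it over.

Call:
send_rows(motion=[{"offset":[1.5,0,0],"turn":0},{"offset":[2.5,0,0],"turn":0},{"offset":[3.3,0,0],"turn":0},{"offset":[4.1,0,0],"turn":0},{"offset":[4.9,0,0],"turn":0},{"offset":[5.7,0,0],"turn":0},{"offset":[6.5,0,0],"turn":0},{"offset":[7.3,0,0],"turn":0}])

```text
t: 6.55
eef_pos: [0.586, 0.2078, 0.2936]
ee_rot: [3.142, -0.0, -2.068]
force: [0.8, 1.5, -1.0]
width: 0.0001
```

Call:
send_rows(motion=[{"offset":[0.8,0,0],"turn":0},{"offset":[1.6,0,0],"turn":0},{"offset":[2.4,0,0],"turn":0},{"offset":[3.2,0,0],"turn":0},{"offset":[4,0,0],"turn":0},{"offset":[4.4,0,0],"turn":0},{"offset":[4.4,0,0],"turn":0}])

```text
t: 7.25
eef_pos: [0.565, 0.1691, 0.2938]
ee_rot: [3.141, -0.0, -2.068]
force: [-0.3, -0.4, 1.4]
width: 0.0001
```

```bash
python3 -c "
from h import *
tip(); a=crop('scene','pics/g.png',(370,235)); b=crop('top','pics/h.png',(190,222)); 
cv2.imwrite('pics/gh.png',np.hstack([cv2.imread('pics/g.png'),cv2.imread('pics/h.png')]))"
```

```text
t 7.25 tip in stand mm [  0.3 -37.2 115.8] rot [ 3.141 -0.    -2.068] F [-0.3 -0.4  1.4] w 8.635074929514883e-05
```

View pics/gh.png

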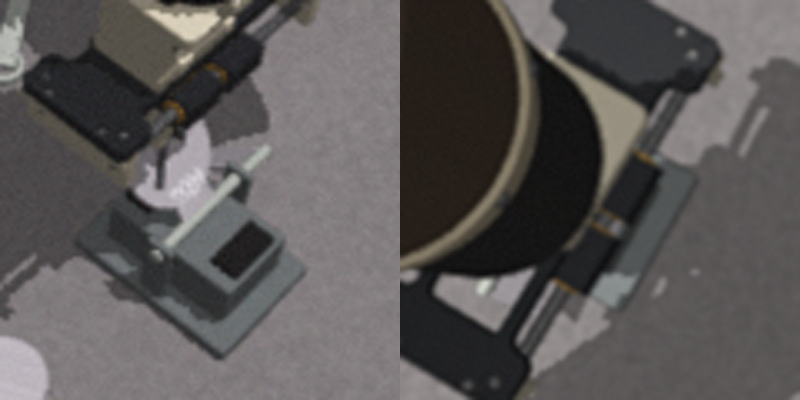

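The disc is past upright, tilted back toward -y with its tick side at (185,170) in the scene crop. Next I'll press it down along its arc.

Call:
send_rows(motion=[{"offset":[0.8,0,0.3],"turn":0},{"offset":[1.4,0,0.9],"turn":0},{"offset":[1.8,0,1.6],"turn":0},{"offset":[1.8,0,2.3],"turn":0},{"offset":[1.8,0,3],"turn":0},{"offset":[1.8,0,3.6],"turn":0},{"offset":[1.8,0,4.1],"turn":0},{"offset":[1.8,0,4.5],"turn":0}])

```text
t: 8.15
eef_pos: [0.5567, 0.154, 0.248]
ee_rot: [3.141, -0.001, -2.067]
force: [-0.7, -0.4, 1.3]
width: 0.0005
```

Call:
send_rows(motion=[{"offset":[0,0,0.3],"turn":0},{"offset":[0,0,0.5],"turn":0},{"offset":[0,0,0.7],"turn":0},{"offset":[0,0,0.8],"turn":0},{"offset":[0,0,0.8],"turn":0}])

```text
t: 8.65
eef_pos: [0.5568, 0.154, 0.2406]
ee_rot: [-3.142, 0.0, -2.068]
force: [-0.1, -0.8, -0.0]
width: 0.0008
```

```bash
python3 -c "
from h import *
tip()"
```

```text
t 8.65 tip in stand mm [  0.3 -54.5  62.6] rot [-3.142  0.    -2.068] F [-0.1 -0.8 -0. ] w 0.0007652315196787695
```

Call:
send_rows(motion=[{"offset":[0,0,0.1],"turn":0},{"offset":[0,0,0.2],"turn":0},{"offset":[0,0,0.3],"turn":0},{"offset":[0,0,0.3],"turn":0}])

```text
t: 9.05
eef_pos: [0.5568, 0.154, 0.24]
ee_rot: [-3.14, 0.001, -2.067]
force: [-8.3, -0.5, 20.1]
width: 0.0004
```

Call:
send_rows(motion=[{"offset":[0,0,-2],"turn":0},{"offset":[0,0,-6],"turn":0},{"offset":[0,0,-10],"turn":0},{"offset":[4,0,-14],"turn":0},{"offset":[9,0,-16],"turn":0},{"offset":[14,0,-16],"turn":0},{"offset":[19,0,-16],"turn":0},{"offset":[24,0,-16],"turn":0}])

```text
t: 9.85
eef_pos: [0.4454, -0.0503, 0.3982]
ee_rot: [-3.14, 0.001, -2.067]
force: [1.1, -0.7, -0.0]
width: 0.0007
```

Call:
send_rows(motion=[{"offset":[5,0,0],"turn":0},{"offset":[10,0,0],"turn":0},{"offset":[15,0,0],"turn":0},{"offset":[15,0,0],"turn":0},{"offset":[15,0,0],"turn":0}])

```text
t: 10.35
eef_pos: [0.3746, -0.1819, 0.398]
ee_rot: [-3.141, 0.001, -2.071]
force: [0.9, 0.1, 0.4]
width: 0.0002
```

Run:
```python
from h import *
tip()
f=grab_frame("top"); cv2.imwrite("pics/end.png",f["frame"]); P=pts(f); S=stand(P)
for nm,yc in(("-y disc",-.049),("+y disc",.049)):
    w=S[(np.hypot(S[...,0],S[...,1]-yc)<.028)]; w=w[(w[:,2]>.02)]
    if len(w)<20: print(nm,"few"); continue
    X=np.c_[w[:,:2],np.ones(len(w))]; pl=np.linalg.lstsq(X,w[:,2],rcond=None)[0]; print(nm,len(w),w.mean(0),"slope",pl)
T=np.load("pics/top.npz"); a=T["frame"];d=cv2.absdiff(a,f["frame"])
P0=pts(dict(T))
for nm,(u,v) in dict(dresser=(281,220),can=(226,130),bracket=(355,136),wrench=(263,325),belt=(370,208)).items():
    print(nm,np.abs(P[v,u]-P0[v,u]).round(4))
```

```text
t 10.35 tip in stand mm [ 3.000e-01 -4.366e+02  2.200e+02] rot [-3.141e+00  1.000e-03 -2.071e+00] F [0.9 0.1 0.4] w 0.00019158722192867147
-y disc 702 [-3.94430223e-05 -4.90036516e-02  6.22704239e-02] slope [0.00256993 0.00084626 0.062312  ]
+y disc 378 [0.00012438 0.0374472  0.05574509] slope [-0.00234738  0.02655875  0.05475083]
dresser [0.0003 0.     0.0034]
can [0.0004 0.0001 0.0011]
bracket [0.0006 0.0004 0.0019]
wrench [0.     0.     0.0001]
belt [0.0001 0.0002 0.0007]
```

View pics/end.png

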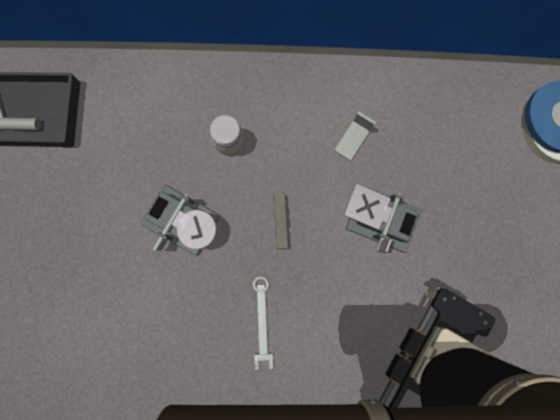

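The final view shows the disc flat with its tick up at (196,230). Its slope is 0.001 and its height 62 mm, and everything else is where it started.

```bash
python3 -c "
from station import *
print(job_done())"
```

```text
the job is handed in; nothing more can be done
None
```

The round paddle is over on its -y side with the tick showing, and I handed the job in at about 10.4 s of robot time.

With the fingers shut, I pushed the thumb tab until the paddle stood at roughly 60°. I then pushed the disc's underside past upright and pressed it down flat; the final press reached about 20 N vertically.

Last checks, from the top camera:
- **Round paddle:** its surface slopes by 0.001 (effectively flat) and sits at 62 mm, as expected for lying flat.
- **Wheel stand:** the disc centre is where the original hinge position predicts, so I saw no shift in the stand.
- **Belt sander paddle:** it still lies flat with its cross up, within 1 mm at the point checked.
- **Dressing stick, can, bracket and wrench:** they look unmoved, with less than 1 mm sideways and at most 3.4 mm in depth at the points checked. I take that depth difference as camera noise.
- **Robot:** the arm is clear of everything, and the wrist force reads about zero.

None of these checks failed or disagreed. `job_done()` gives no verdict, so I can't confirm the judged result.

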